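# Load the centrifuge rotor in balance from the stack of counterweights

### The job

The centrifuge rotor is being made up for its balance run. Take the stack on the storage stand apart: the hub cap on top goes flange down, fully home, on the spigot in the middle of the rotor, and each weight goes fully home and upright in the empty bucket straight across the hub from the weight of the same size, so that the rotor balances. Leave the three weights that already sit in the rotor where they are, and let go of everything.

Things in the scene. Friction and masses are not known exactly. Their poses are not given: they have to be found in the camera images.
- large_weight: loose steel counterweight, lowest in the stack: flange 78 mm wide, 10 thick; below it a tapered nose 36 long (40 wide at flange, 30 at tip), above it a grip stem 14 wide, 32 tall (grip here). Origin: centre of nose underside, z up; flange top z=46, stem top 78. Nose is hollow (bore 22, 36 deep) and slips loosely over the stem or peg beneath: lift straight up. About 400 g.
- medium_weight: loose steel counterweight, second from the bottom of the stack: as large_weight in every size and origin (nose, stem, heights), but its flange is 66 mm wide. About 300 g.
- small_weight: loose steel counterweight, third from the bottom of the stack: as large_weight in every size and origin (nose, stem, heights), but its flange is 54 mm wide. About 200 g.
- large_mate: the large counterweight already in a bucket of the rotor: same outside sizes and origin as large_weight (flange 78 mm wide, stem top 78 mm above origin). Origin 38 mm above the work surface. Loose, with about 3 mm side play; leave it there.
- medium_mate: the medium counterweight already in a bucket of the rotor: same outside sizes and origin as medium_weight (flange 66 mm wide, stem top 78 mm above origin). Origin 38 mm above the work surface. Loose, with about 3 mm side play; leave it there.
- small_mate: the small counterweight already in a bucket of the rotor: same outside sizes and origin as small_weight (flange 54 mm wide, stem top 78 mm above origin). Origin 38 mm above the work surface. Loose, with about 3 mm side play; leave it there.
- hub_cap: loose aluminium cap like a small hat, on top of the stack: flange 44 mm wide and 6 thick at the bottom, round body 27 wide (grip here), 44 tall; blind bore 20 wide, 36 deep from below. Origin: centre of underside, z up. About 80 g. Its seat is the rotor's spigot: 16 mm wide, 26 tall, coned to 6 at the tip, on the hub face 68 mm above the work surface.
- rotor: fixed centrifuge rotor, 240 mm wide: six upright open buckets on a 92 mm radius, at 0, 60, 120.. degrees from its x axis; three alternate ones hold the mates, three are empty. Bucket: 56 mm wide, opening 46, rim 74 above the work surface; a weight's flange rests on the rim, its origin then 38 mm above the surface. Origin: centre of underside on the surface, z up.
- stand: fixed grey round stand that carries the stack, 94 mm wide, 8 high, with a 14 mm peg (top at 40) inside the lowest weight. From the bottom: large, medium, small weight, hub cap; origins 8, 54, 100 and 146 mm above the work surface. Origin: centre of underside, z up.
There are look-alikes about, which are no part of the job. Leave any green or pink look-alike of the large_weight alone.

How it is judged:
By the outcome, as a careful person would: the job done as asked, in the order asked, and still so for the second after the job is handed in, with the robot touching nothing.
It also fails if it takes over 125 s, if anything falls off the work surface, if the arm or the gripper's body presses on something with over 40 N, if the wrist force passes 120 N, or if a joint passes its speed limit or range.

### The arm

A 7-joint arm with a two-finger parallel gripper is mounted at the origin on a cart in front of the work surface, level with it; the furniture and walls round the work are solid. World frame = base frame: x ahead of the robot, y to its left, z up, the work surface at z = 0. Lengths are in m, angles in rad, forces in N, time in s.
With the tool pointing down it reaches from about 0.35 to 0.9 m from the base axis. Payload 7.2 kg.
Tool frame: the origin (TCP) lies where the fingers leave the gripper's body, on its centre line; the fingertips stand 73 mm ahead of it and the grasp point (between the pads) lies 54 mm ahead of it (robot.tip_reach is the distance from the TCP to the fingertips, in m); z points along the fingers, y is the line along which they close (so a half turn about z gives the same grasp; the last joint's range is limited). The gripper opens to 85 mm and grips with 20 to 120 N. Pads are 22 mm wide; open, the fingers measure 114 mm over their backs; the gripper's body (76 mm by 85 mm) begins 54 mm behind the grasp point. The pads swing forward as they close: fully open they stand 13 mm farther back than shut.
Start: joints at [1.185, 0.411, -0.013, 1.596, 0.006, 1.134, -0.082], TCP at [0.195, -0.594, 0.304] pointing down, gripper open.
Joint ranges: [-2.95, 2.95], [-0.29, 1.99], [-1.47, 1.44], [0.14, 2.54], [-1.03, 4.17], [0.13, 1.85], [-2.86, 2.86]. Speed limits (rad/s): [2.39, 2.39, 3.01, 3.01, 3.14, 3.14, 3.14].

### API

Orientations are given as a unit quaternion [w, x, y, z].
In Python, from station import monitor, vision, robot, spot_in, cut_out, mark_of gives the robot as it stands. The module is installed in compiled form; this text tells all that it offers.
- The arm moves only by the tool move_arm, never from a script. Its argument "deltas" is a list of rows, each a list of 7 numbers: the shift along the tool's x, y, z in m, then the turn, a rotation vector about the tool's x, y, z in degrees, then the finger opening in m, from 0 to 0.0854. A call has 1 to 12 rows; each row shifts and turns the commanded pose from where the row before left it, along the tool's axes as they then stand; what a row does not reach is not made up. A row lasts 1/12 s, in which the tool goes at most 41.7 mm and 7.16 degrees, less where a joint would pass 70% of its speed; a pose out of reach is approached as far as the arm can. A call is refused whole if a number of a shift passes 0.0417 or a number of a turn 7.16, either way. A call with a gripper value outside its range is refused whole. The fingers move at their own pace and stop on an object; "squeeze" is the grip in N (left out, the last holds). Time passes only in rows, so rows that do not move let the fingers close. It gives the time, the measured TCP pose, the force, the opening and the grip force at its end, in the units of the state.
- monitor.state(): the state, without advancing time (a new reading comes with each control period).
- vision.capture(name): name is "scene" or "top" or "wrist"; returns a dict with "img" (480x640x3 uint8, red, green, blue), "fx", "fy", "cx", "cy" (pixels), "k1" (the pictures are not rectified: a ray, as slopes to the right and down, at radius r is drawn at 1 + k1 r^2 times it, then the intrinsics apply), "world_from_camera" (4x4, takes a point from camera to world coordinates). Camera axes: x right, y up, looking along -z (the intrinsics and any distortion apply to the point x, -y, -z); pixel columns grow to the right and rows downward; lengths in m; the calibration is good to about 2 mm. A picture is of the moment at which its call begins. There is no depth.
- robot.finish_job(): hands the job in; it is judged then, once.
Trained networks look in the newest picture that a camera, given by its name, has taken for a name from the list of things; names that differ only in an ending like _2 or _b are one class to them, and where a whole thing is asked for, a point or a joint stands for the part that bears it (a point fixed in the world has none). Each returns a list of dicts, best first, with "confidence" (0 to 1); they miss things now and then, are a little off and sometimes report something else, mostly with a low value. They report only what shows in the picture. A call takes as long as a camera call. They do not tell look-alikes from the thing itself.
- spot_in(name, camera): "location" ([column, row] in pixels, amid what is visible of it).
- cut_out(name, camera): "region" (480x640 bool, what is visible of it) and "location" ([column, row] in pixels, amid what is visible of it).
- mark_of(name, camera): "location" ([column, row] in pixels: a listed point, or the origin of a listed thing).
The state is a dict: "clock": time; "joint_pos": joint angles; "qvel": joint speeds; "joint_torque": joint torques, N m; "tool_pos": TCP position; "tool_rot": TCP orientation; "wrist_force": force on the tool from outside, world axes, zero at the start; "torque": the same for the moment, N m; "grip_width": opening from 0.0 (shut) to 1.0 (fully open); "finger_force": force on a finger pad.
Only numpy, scipy, OpenCV 4.12 (cv2) and the standard library are available. Lean on these libraries where they do the work, as an engineer would, in place of code of your own. Each camera call takes 0.05 s, during which the arm holds its last target. There are 200 camera calls.

## Working session

There is one attempt and no reset: what is moved stays moved. The work goes in short steps, Python scripts to look and compute and a tool call to move; the robot and the scene stay as the last step left them, time stands still between calls to the robot, and variables do not carry over. Pictures are saved under pics/ and viewed, at most 14 in all, crops included, and the job is handed in when it is done.

Besides the shell and the picture viewer there is one more tool, called after ">>>" as name([rows], argument=value, ...), one row to a line, values as JSON. move_arm: Moves the arm, as the interface text tells. Its arguments: {"type":"object","properties":{"deltas":{"type":"array","items":{"type":"array","items":{"type":"number"}}},"squeeze":{"type":"number"}},"required":["deltas"]}

```bash
mkdir -p pics; ls
python3 - <<'E'
from station import monitor, vision, robot, spot_in, cut_out, mark_of
import cv2,numpy as np
s=monitor.state();print({k:np.round(v,3).tolist() for k,v in s.items()})
for n in("scene","top"):
    c=vision.capture(n);cv2.imwrite(f"pics/{n}0.png",c["img"][:,:,::-1])
    print(n,c["fx"],c["cx"],c["cy"],c["k1"],np.round(c["world_from_camera"],3).tolist())
    for t in("large_weight","medium_weight","small_weight","hub_cap","rotor","stand","large_mate","medium_mate","small_mate"):
        print(t,[(np.round(d["location"],1).tolist(),round(d["confidence"],2)) for d in mark_of(t,n)])
E
```

```text
pics
{'clock': 0.0, 'joint_pos': [1.185, 0.412, -0.013, 1.597, 0.006, 1.134, -0.082], 'qvel': [0.001, -0.0, 0.001, 0.002, 0.0, -0.002, 0.0], 'joint_torque': [-0.0, -60.063, 0.682, -29.94, 0.014, 0.011, -0.0], 'tool_pos': [0.195, -0.593, 0.303], 'tool_rot': [-0.001, 0.987, 0.158, -0.0], 'wrist_force': [-0.515, -0.229, 0.111], 'torque': [0.009, 0.005, -0.041], 'finger_force': 0.0, 'grip_width': 0.998}
scene 501.71444061088124 322.79387240923603 237.3421113294931 -0.08441278258402533 [[-0.595, 0.442, -0.671, -0.078], [-0.803, -0.308, 0.51, 0.382], [0.019, 0.843, 0.538, 0.568], [0.0, 0.0, 0.0, 1.0]]
large_weight [([380.4, 305.1], 0.97), ([442.9, 261.2], 0.81), ([218.9, 329.5], 0.63)]
medium_weight [([336.6, 251.7], 0.7)]
small_weight [([452.0, 219.8], 0.81)]
hub_cap [([452.8, 198.2], 0.76), ([451.8, 220.3], 0.21)]
rotor [([286.4, 261.4], 0.55)]
stand [([443.1, 261.4], 0.7), ([252.1, 273.0], 0.52)]
large_mate [([335.3, 248.6], 0.92)]
medium_mate [([272.2, 223.7], 0.77), ([453.9, 222.0], 0.17)]
small_mate [([252.5, 270.2], 0.86)]
top 479.95381907384535 317.87289234691747 234.4496380246448 -0.051201196884499665 [[-0.009, 0.994, -0.108, 0.418], [-1.0, -0.01, -0.011, -0.073], [-0.012, 0.108, 0.994, 1.109], [0.0, 0.0, 0.0, 1.0]]
large_weight [([231.0, 254.8], 0.9), ([337.3, 293.6], 0.65), ([421.6, 289.2], 0.48)]
medium_weight [([421.7, 286.2], 0.64)]
small_weight [([425.1, 284.1], 0.55)]
hub_cap [([430.6, 286.0], 0.66)]
rotor [([310.4, 213.0], 0.96)]
stand [([412.4, 286.9], 0.69), ([309.1, 211.7], 0.39), ([424.3, 288.5], 0.31)]
large_mate [([340.0, 234.3], 0.78)]
medium_mate [([316.3, 171.5], 0.74)]
small_mate [([273.6, 219.9], 0.92)]
```

View pics/scene0.png

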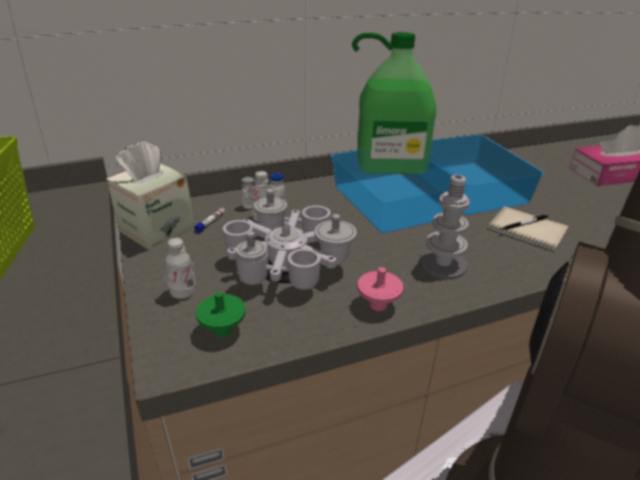

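View pics/top0.png

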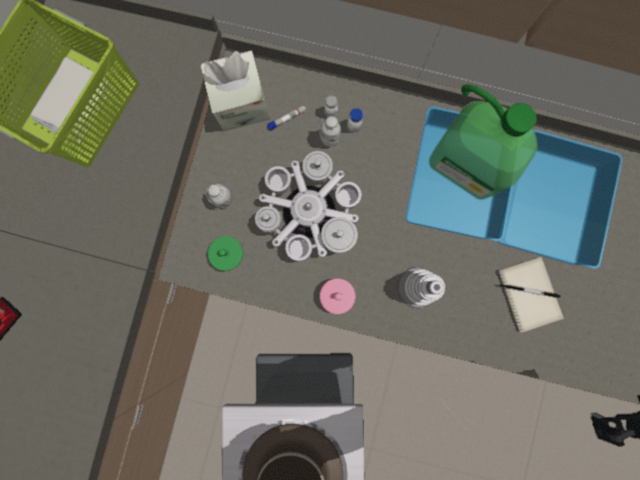

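The scene picture shows the real stack, cap on top, at about (450,220), and the rotor hub at (286,240). The pictures show these things that could be taken for a loose large weight:
- the stack's lowest piece: scene (443,255), top (415,287)
- the pink look-alike: scene (380,290), top (338,296)
- the green look-alike: scene (221,315), top (225,253)
- the large mate in the rotor: scene (335,240), top (340,235)

I choose the grey stack on the stand. The empty buckets in the top view are (278,180) across from the large mate, (347,195) across from the small, and (298,247) across from the medium.

```bash
cat > h.py <<'E'
from station import monitor, vision, robot, spot_in, cut_out, mark_of
import cv2,numpy as np
from scipy.optimize import least_squares
from scipy.spatial.transform import Rotation as R
def K(c): return np.array([[c["fx"],0,c["cx"]],[0,c["fy"],c["cy"]],[0,0,1.]])
D=lambda c:np.array([c["k1"],0,0,0.])
F=np.diag([1,-1,-1.])
def onplane(c,px,z):
    u=cv2.undistortPoints(np.array(px,float).reshape(-1,1,2),K(c),D(c))[:,0]
    W=c["world_from_camera"]; d=np.c_[u,np.ones(len(u))]@F@W[:3,:3].T
    return W[:3,3]+d*((z-W[2,3])/d[:,2])[:,None]
def proj(c,P):
    W=c["world_from_camera"]; q=(np.array(P,float).reshape(-1,3)-W[:3,3])@W[:3,:3]@F
    return cv2.projectPoints(q,np.zeros(3),np.zeros(3),K(c),D(c))[0][:,0]
E
python3 - <<'E'
from h import *
T=vision.capture("top");S=vision.capture("scene")
obs=[(T,[421.6,289.2],.008),(T,[421.7,286.2],.054),(T,[425.1,284.1],.1),(T,[430.6,286],.146),(S,[442.9,261.2],.008),(S,[452,219.8],.1),(S,[452.8,198.2],.146)]
for c,p,z in obs: print(np.round(onplane(c,p,z)[0],3))
print("rotor")
for c,m in((T,dict(r=[310.4,213],l=[340,234.3],m=[316.3,171.5],s=[273.6,219.9])),(S,dict(r=[286.4,261.4],l=[335.3,248.6],m=[272.2,223.7],s=[252.5,270.2]))):
    for k,p in m.items(): print(k,np.round(onplane(c,p,0 if k=='r' else .038)[0],3))
for n,p in (("pink",[337.3,293.6]),("green",[231,254.8])): print(n,onplane(T,p,0.0)[0])
cv2.imwrite("pics/crop1.png",cv2.resize(np.hstack([T["img"][240:340,370:480],S["img"][165:285,395:505][10:110]]),None,fx=3.6,fy=3.6,interpolation=cv2.INTER_CUBIC)[:,:,::-1])
E
```

```text
[ 0.41  -0.296  0.008]
[ 0.417 -0.287  0.054]
[ 0.422 -0.285  0.1  ]
[ 0.417 -0.286  0.146]
[ 0.416 -0.29   0.008]
[ 0.416 -0.295  0.1  ]
[ 0.419 -0.29   0.146]
rotor
r [ 0.59  -0.043  0.   ]
l [ 0.535 -0.11   0.038]
m [ 0.679 -0.059  0.038]
s [0.569 0.039 0.038]
r [ 0.6   -0.046  0.   ]
l [ 0.537 -0.116  0.038]
m [ 0.683 -0.066  0.038]
s [0.567 0.047 0.038]
pink [ 0.40226751 -0.10371088  0.        ]
green [0.4937835  0.14184123 0.        ]
```

View pics/crop1.png

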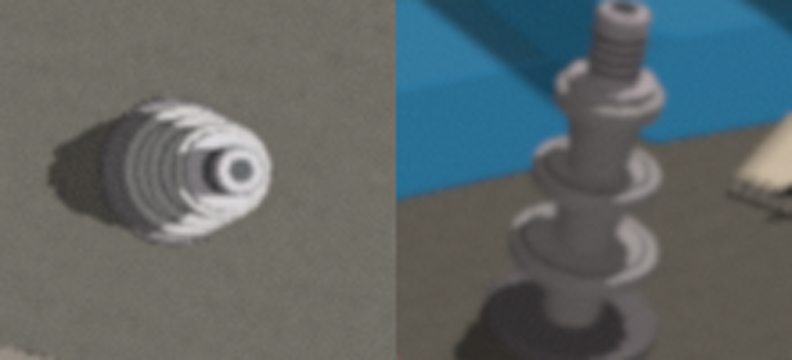

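The crop confirms the choice: the grey stack of cap and three weights on its stand, at about (0.417, -0.290). I'll square the tool to world axes, raise it and move over the stack.

>>> move_arm([
  [0,0,-0.033,0,0,6.07,0.085],
  [0,0,-0.033,0,0,6.07,0.085],
  [0,0,-0.033,0,0,6.07,0.085],
  [0.024,-0.033,0,0,0,0,0.085],
  [0.024,-0.033,0,0,0,0,0.085],
  [0.024,-0.033,0,0,0,0,0.085],
  [0.024,-0.033,0,0,0,0,0.085],
  [0.024,-0.033,0,0,0,0,0.085],
  [0.024,-0.033,0,0,0,0,0.085],
  [0.024,-0.033,0,0,0,0,0.085],
  [0.024,-0.033,0,0,0,0,0.085],
  [0.024,-0.033,0,0,0,0,0.085],
])

```text
clock: 2.1
tool_pos: [0.412, -0.2949, 0.4033]
tool_rot: [0.0, 1.0, -0.0, 0.0]
wrist_force: [1.4, -0.1, 0.4]
grip_width: 0.996
finger_force: 0.0
```

Run:
```python
from h import *
s=monitor.state();print(s["clock"],s["tool_pos"],s["tool_rot"],s["joint_pos"])
c=vision.capture("wrist");cv2.imwrite("pics/w1.png",c["img"][:,:,::-1]);print(c["fx"],c["k1"],np.round(c["world_from_camera"],3).tolist())
for t,z in (("hub_cap",.146),("small_weight",.1),("medium_weight",.054),("large_weight",.008)):
    print(t,[(np.round(d["location"],1).tolist(),round(d["confidence"],2),np.round(onplane(c,d["location"],z)[0],3).tolist()) for d in mark_of(t,"wrist")])
```

```text
2.1 [ 0.41201408 -0.29485706  0.40328226] [ 3.06281132e-04  9.99999905e-01 -5.18081238e-05  3.06250902e-04] [ 0.68284094  0.14312638 -0.17823548  1.72263778  0.02667063  1.27733128
 -1.07220534]
372.0970764891316 -0.0550574156443075 [[-0.001, 0.946, 0.325, 0.495], [-1.0, -0.001, 0.001, -0.294], [0.002, -0.325, 0.946, 0.474], [0.0, 0.0, 0.0, 1.0]]
hub_cap [([317.3, 211.3], 0.59, [0.414, -0.287, 0.146])]
small_weight [([319.0, 199.7], 0.96, [0.415, -0.287, 0.1])]
medium_weight [([324.7, 188.7], 0.67, [0.418, -0.293, 0.054])]
large_weight [([180.3, 194.7], 0.67, [0.402, -0.109, 0.008])]
```

View pics/w1.png

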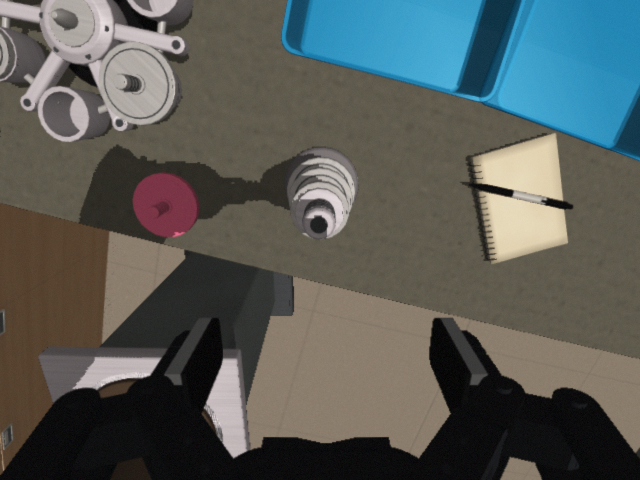

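The wrist view shows the cap top at about (320,226) with its bore, nearly centred between the fingers. Rotor is at upper left.

Run:
```python
from h import *
c=vision.capture("wrist");print(onplane(c,[[320,226]],.190))
g=c["img"][205:245,300:340].mean(2);print(g[::2,::2].astype(int))
```

```text
[[ 0.41180552 -0.29178353  0.19      ]]
[[ 94  92  49  37  59  82  74  77  77  94 109  88  68  65  67 120 212 215
  215 217]
 [ 95  62  42  62  92 100 126 133 133 131 130 120  97  86  58  84 204 213
  214 215]
 [ 91  44  68 100 121 136 162 177 174 171 168 152 135 114  80  56 192 209
  209 211]
 [ 88  68  94 126 160 187 200 207 206 206 205 191 168 154 126  81 146 211
  211 211]
 [ 84  77 117 169 197 201 202 201 203 206 209 209 206 188 157 138 127 212
  211 210]
 [ 73 105 152 188 193 190 158 122 105 137 190 201 204 201 172 140 123 213
  213 214]
 [ 69  88  95  98  96  54  48  47  44  48  48  75  99 114 195 160 112 207
  210 211]
 [ 76  91  93  92  60  34  34  33  33  33  30  35  85 114 202 172 126 201
  205 205]
 [ 79  91  97  92  37  32  32  32  33  29  30  34  60 111 202 171 140 202
  202 198]
 [ 81  92  93  91  36  32  33  32  31  33  32  34  49 108 201 176 163 208
  203 177]
 [ 79  88  93  89  39  33  31  33  34  33  32  33  54 108 197 173 159 206
  194 183]
 [ 86  84  89  91  60  30  34  30  31  32  33  37  86 112 198 159 185 195
  177 179]
 [ 84  76  92  94  90  44  34  33  32  29  33  59  91 110 183 164 183 172
  172 130]
 [ 90  90  84  94  93  88  70  47  38  55  77  90  92 105 155 173 172 165
  112  86]
 [106 143 129  85  96  99  96  93  92  92  93  91  86  91 164 170 142 103
   90  88]
 [ 87  89 103 121  83  88  93  96  95  95  91  83 116 161 165 112  91  90
   91  91]
 [ 87  89  88  90  97  89  84  78  77  99  90  92 111 100  92  88  88  89
   90  91]
 [ 90  89  89  88  87  90  89  83  86  89  90  90  87  87  90  91  91  88
   87  87]
 [ 88  90  88  86  88  87  88  86  87  89  87  89  87  89  89  91  90  87
   87  89]
 [ 87  88  86  89  88  88  85  87  88  86  90  89  90  88  88  88  87  86
   84  90]]
```

>>> move_arm([
  [0.003,-0.005,0.02,0,0,0,0.085],
  [0,0,0.03,0,0,0,0.085],
  [0,0,0.03,0,0,0,0.085],
  [0,0,0.02,0,0,0,0.085],
])

```text
clock: 2.73
tool_pos: [0.4124, -0.293, 0.3005]
tool_rot: [-0.0, 1.0, -0.002, -0.001]
wrist_force: [-0.3, 0.7, -0.7]
grip_width: 0.996
finger_force: 0.0
```

>>> move_arm([
  [0.002,0,0.024,0,0,0,0.085],
  [0,0,0.024,0,0,0,0.085],
  [0,0,0.023,0,0,0,0.085],
  [0,0,0,0,0,0,0.085],
  [0,0,0,0,0,0,0.02],
  [0,0,0,0,0,0,0.02],
  [0,0,0,0,0,0,0.02],
  [0,0,0,0,0,0,0.02],
  [0,0,0,0,0,0,0.02],
  [0,0,0,0,0,0,0.02],
], squeeze=40)

```text
clock: 3.57
tool_pos: [0.4168, -0.292, 0.233]
tool_rot: [0.001, 1.0, -0.0, 0.001]
wrist_force: [-0.1, -0.4, 2.7]
grip_width: 0.309
finger_force: 39.1
```

>>> move_arm([
  [0,0,-0.01,0,0,0,0.02],
  [0,0,-0.02,0,0,0,0.02],
  [0,0,-0.03,0,0,0,0.02],
  [0,0,-0.04,0,0,0,0.02],
  [0,0,-0.04,0,0,0,0.02],
  [0,0,-0.04,0,0,0,0.02],
  [0.02,-0.036,0,0,0,0,0.02],
  [0.02,-0.036,0,0,0,0,0.02],
  [0.02,-0.036,0,0,0,0,0.02],
  [0.02,-0.036,0,0,0,0,0.02],
  [0.02,-0.036,0,0,0,0,0.02],
  [0.02,-0.036,0,0,0,0,0.02],
])

```text
clock: 4.57
tool_pos: [0.5365, -0.0738, 0.4129]
tool_rot: [0.0, 1.0, -0.0, 0.0]
wrist_force: [0.7, -0.7, -0.9]
grip_width: 0.313
finger_force: 39.5
```

>>> move_arm([
  [0.012,-0.016,0,0,0,0,0.02],
  [0.012,-0.016,0,0,0,0,0.02],
  [0,0,0,0,0,0,0.02],
  [0,0,0,0,0,0,0.02],
])

```text
clock: 4.9
tool_pos: [0.5603, -0.0426, 0.412]
tool_rot: [-0.0, 1.0, 0.001, -0.0]
wrist_force: [-0.9, -0.8, -0.4]
grip_width: 0.311
finger_force: 39.5
```

Run:
```python
from h import *
s=monitor.state();print(s["clock"],s["tool_pos"],s["tool_rot"],s["grip_width"])
c=vision.capture("wrist");cv2.imwrite("pics/w2.png",c["img"][:,:,::-1])
import pickle;pickle.dump(c,open("w2.pkl","wb"))
for t,z in (("rotor",0),("small_mate",.038),("medium_mate",.038),("large_mate",.038)):
    print(t,[(np.round(d["location"],1).tolist(),round(d["confidence"],2),np.round(onplane(c,d["location"],z)[0],3).tolist()) for d in mark_of(t,"wrist")])
c=vision.capture("top");cv2.imwrite("pics/t2.png",cv2.resize(c["img"][190:330,360:500],None,fx=3,fy=3)[:,:,::-1])
```

```text
4.9 [ 0.56031009 -0.04261566  0.41202715] [-8.03009144e-05  9.99999141e-01  1.26455788e-03 -3.34792133e-04] 0.31124226004349886
rotor [([329.0, 162.2], 0.87, [0.588, -0.046, 0.0])]
small_mate [([254.3, 186.1], 0.79, [0.564, 0.044, 0.038]), ([532.1, 320.8], 0.68, [0.378, -0.329, 0.038])]
medium_mate [([348.3, 83.8], 0.9, [0.679, -0.067, 0.038])]
large_mate [([376.0, 216.7], 0.68, [0.526, -0.104, 0.038]), ([250.1, 185.1], 0.32, [0.565, 0.049, 0.038])]
```

View pics/w2.png

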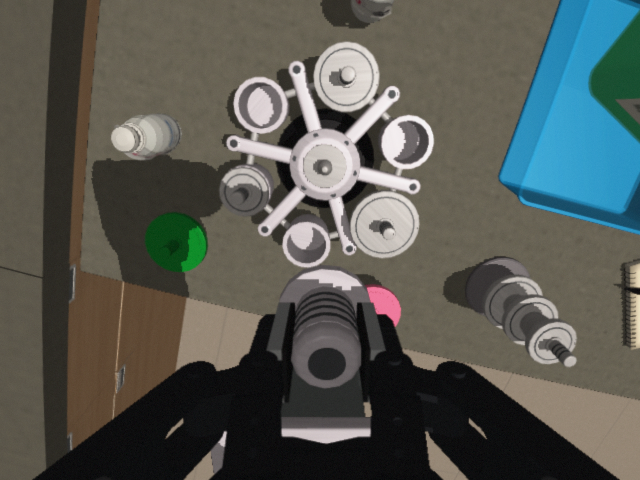

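The wrist view shows the held cap upright, the spigot tip at (325,169), and the empty bucket rims at (261,105), (408,140) and (306,243). The mates are the large at (386,224), the medium at (347,77) and the small at (245,188).

Run:
```python
from h import *
import pickle;c=pickle.load(open("w2.pkl","rb"))
def pts(p):
    x,y,t=p;a=np.radians(t+np.array([48,-72,168.]))
    B=np.c_[x+.092*np.cos(a),y+.092*np.sin(a),[.074]*3]
    return np.r_[B,[[x,y,.094],[x,y,.068]]]
px=np.array([[261,105],[408,140.5],[306,243],[325,169],[325.5,166]])
f=lambda p:(proj(c,pts(p))-px).ravel()
r=least_squares(f,[.595,-.044,0],x_scale=[.01,.01,1]);print(r.x,np.round(r.fun.reshape(-1,2),1).tolist());P=pts(r.x);print(np.round(P,4))
im=c["img"][:,:,::-1].copy();im=cv2.resize(im,None,fx=3,fy=3,interpolation=cv2.INTER_CUBIC)
t=np.linspace(0,2*np.pi,60)
for q,rad in zip(P,[.028,.028,.028,.003,.022]):
    C=np.c_[q[0]+rad*np.cos(t),q[1]+rad*np.sin(t),0*t+q[2]]
    cv2.polylines(im,[np.int32(proj(c,C)*3+1)],True,(0,0,255),1)
for k,rad in((180,.039),(-12,.033),(108,.027)): 
    a=np.radians(r.x[2]+{180:-132}.get(k,k));C=np.c_[r.x[0]+.092*np.cos(a)+rad*np.cos(t),r.x[1]+.092*np.sin(a)+rad*np.sin(t),0*t+.084]
    cv2.polylines(im,[np.int32(proj(c,C)*3+1)],True,(0,255,0),1)
cv2.imwrite("pics/o2.png",im[100:830:1,600:1320][:, :][:600*1+130].astype(np.uint8)[::1] if 0 else cv2.resize(im[100:830,600:1320],(590,598)))
```

```text
[ 0.59255773 -0.04107604 -1.32196653] [[-0.3, -0.4], [-0.2, 0.9], [0.8, 1.0], [0.1, -0.6], [-0.3, -0.7]]
[[ 0.6557  0.0259  0.074 ]
 [ 0.619  -0.1292  0.074 ]
 [ 0.503  -0.0199  0.074 ]
 [ 0.5926 -0.0411  0.094 ]
 [ 0.5926 -0.0411  0.068 ]]
```

View pics/o2.png

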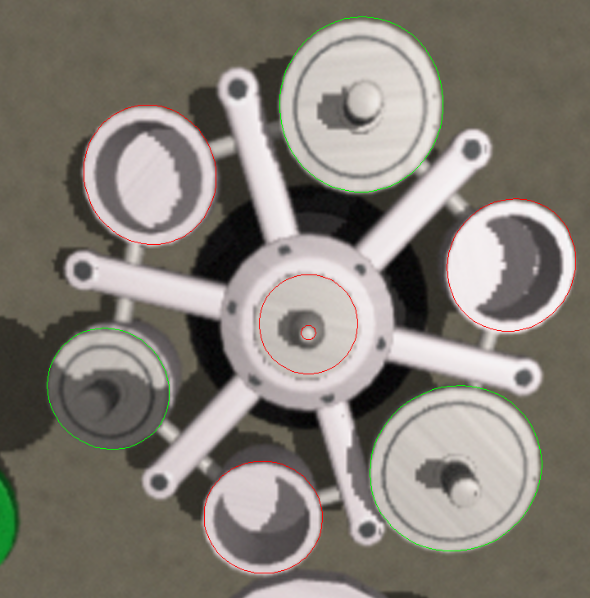

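The overlay matches the empty rims, the hub disc and all three mates. Next I cross-check the calibration with the top camera and the held cap.

Run:
```python
from h import *
import pickle;c=pickle.load(open("w2.pkl","rb"))
print(onplane(c,[[327,366]],.368))
T=vision.capture("top");S=vision.capture("scene")
p=[.5926,-.0411,-1.32]
a=np.radians(p[2]+np.array([48,-72,168,-132,-12,108]))
B=np.c_[p[0]+.092*np.cos(a),p[1]+.092*np.sin(a),[.074]*3+[.084]*3]
t=np.linspace(0,2*np.pi,60)
o=[]
for n,C,(u0,v0,w,h) in(("t",T,(240,145,130,120)),("s",S,(210,175,160,120))):
    im=cv2.resize(C["img"][:,:,::-1],None,fx=4,fy=4,interpolation=cv2.INTER_CUBIC)
    for q,r in zip(np.r_[B,[[p[0],p[1],.068]]],[.028]*3+[.039,.033,.027,.022]):
        cv2.polylines(im,[np.int32(proj(C,np.c_[q[0]+r*np.cos(t),q[1]+r*np.sin(t),0*t+q[2]])*4+2)],True,(0,0,255),1)
    o.append(cv2.resize(im[v0*4:(v0+h)*4,u0*4:(u0+w)*4],(400,w and int(400*h/w))))
H=max(x.shape[0] for x in o);o=[cv2.copyMakeBorder(x,0,H-x.shape[0],0,0,0) for x in o]
cv2.imwrite("pics/o3.png",np.hstack(o))
```

```text
[[ 0.55630703 -0.04189736  0.368     ]]
```

View pics/o3.png

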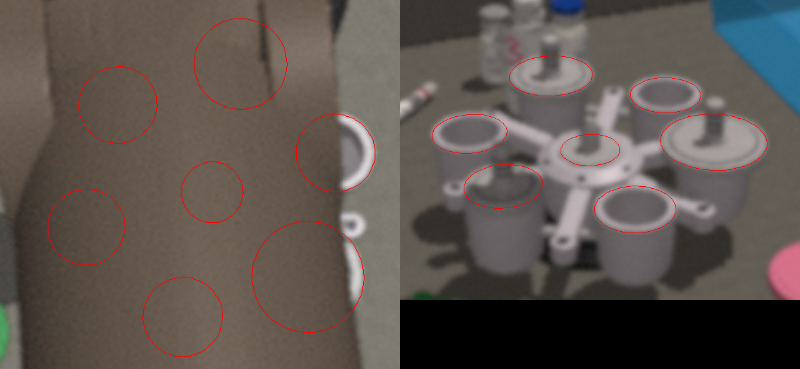

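>>> move_arm([
  [0.035,-0.001,0,0,0,0,0.02],
  [0,0,0.035,0,0,0,0.02],
  [0,0,0.035,0,0,0,0.02],
  [0,0,0.035,0,0,0,0.02],
  [0,0,0.035,0,0,0,0.02],
  [0,0,0.035,0,0,0,0.02],
  [0,0,0.035,0,0,0,0.02],
  [0,0,0,0,0,0,0.02],
  [0,0,0,0,0,0,0.02],
])

```text
clock: 6.05
tool_pos: [0.5945, -0.043, 0.2009]
tool_rot: [-0.0, 1.0, -0.0, -0.002]
wrist_force: [0.5, 0.2, -0.5]
grip_width: 0.312
finger_force: 39.7
```

Run:
```python
from h import *
s=monitor.state();print(s["tool_pos"],s["wrist_force"])
o=[]
t=np.linspace(0,2*np.pi,60)
for n,(u0,v0,w,h) in(("scene",(235,165,120,110)),("wrist",(200,150,260,240))):
    c=vision.capture(n);f=8 if n=="scene" else 4
    im=cv2.resize(c["img"][:,:,::-1],None,fx=f,fy=f,interpolation=cv2.INTER_CUBIC)
    for z,r in((.068,.022),(.094,.003)):
        cv2.polylines(im,[np.int32(proj(c,np.c_[.5926+r*np.cos(t),-.0411+r*np.sin(t),0*t+z])*f+f/2)],True,(0,0,255),1)
    q=s["tool_pos"];
    for z,r in((.0,.022),(.044,.0135)):
        cv2.polylines(im,[np.int32(proj(c,np.c_[q[0]+r*np.cos(t),q[1]+r*np.sin(t),0*t+q[2]-.087+z])*f+f/2)],True,(0,255,0),1)
    o.append(cv2.resize(im[v0*f:(v0+h)*f,u0*f:(u0+w)*f],(400,370)))
cv2.imwrite("pics/o4.png",np.hstack(o))
```

```text
[ 0.59446788 -0.04297264  0.2008977 ] [ 0.54146011  0.21462119 -0.49046611]
```

View pics/o4.png

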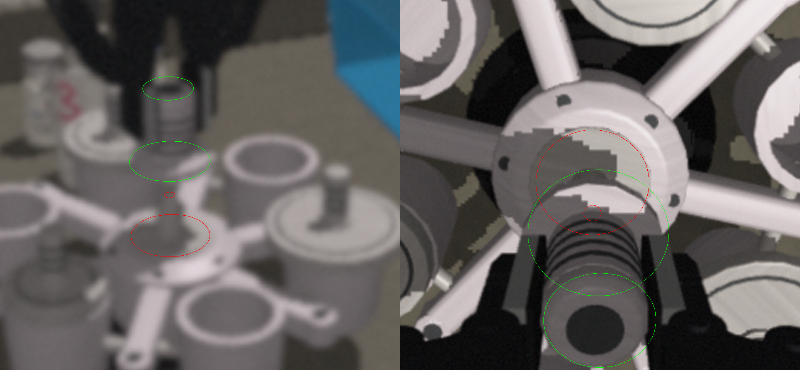

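The cap sits over the spigot within about 1 mm: the scene crop shows the flange at (170,160) over the hub at (170,237). I'll lower it gently.

>>> move_arm([
  [0,-0.001,0.01,0,0,0,0.02],
  [0,0,0.01,0,0,0,0.02],
  [0,0,0.01,0,0,0,0.02],
  [0,0,0.007,0,0,0,0.02],
  [0,0,0.004,0,0,0,0.02],
  [0,0,0,0,0,0,0.02],
])

```text
clock: 6.65
tool_pos: [0.5947, -0.0417, 0.1596]
tool_rot: [-0.0, 1.0, 0.0, -0.001]
wrist_force: [-0.1, -0.1, -1.3]
grip_width: 0.309
finger_force: 39.7
```

>>> move_arm([
  [0,0,0.002,0,0,0,0.02],
  [0,0,0.002,0,0,0,0.02],
  [0,0,0.001,0,0,0,0.02],
  [0,0,0,0,0,0,0.02],
  [0,0,0,0,0,0,0.02],
])

```text
clock: 7.07
tool_pos: [0.5956, -0.0416, 0.1564]
tool_rot: [0.0, 1.0, 0.0, 0.0]
wrist_force: [0.2, 0.1, 1.8]
grip_width: 0.313
finger_force: 39.9
```

Slight upward contact force. Press a bit more, then release.

>>> move_arm([
  [0,0,0.002,0,0,0,0.02],
  [0,0,0,0,0,0,0.02],
  [0,0,0,0,0,0,0.02],
  [0,0,0,0,0,0,0.04],
  [0,0,0,0,0,0,0.045],
  [0,0,0,0,0,0,0.045],
  [0,0,0,0,0,0,0.045],
])

```text
clock: 7.65
tool_pos: [0.5952, -0.0418, 0.1536]
tool_rot: [0.0, 1.0, -0.0, -0.0]
wrist_force: [1.0, -0.2, -0.9]
grip_width: 0.525
finger_force: 0.0
```

>>> move_arm([
  [0,0,-0.02,0,0,0,0.045],
  [0,0,-0.04,0,0,0,0.045],
  [0,0,-0.04,0,0,0,0.06],
  [0,0,-0.04,0,0,0,0.06],
  [-0.012,0.017,-0.03,0,0,0,0.06],
  [-0.022,0.031,0,0,0,0,0.06],
  [-0.022,0.031,0,0,0,0,0.06],
  [-0.022,0.031,0,0,0,0,0.06],
  [-0.022,0.031,0,0,0,0,0.06],
  [-0.022,0.031,0,0,0,0,0.06],
  [-0.022,0.031,0,0,0,0,0.06],
  [-0.022,0.031,0,0,0,0,0.06],
])

```text
clock: 8.65
tool_pos: [0.4279, -0.277, 0.3239]
tool_rot: [0.0, 1.0, -0.0, 0.0]
wrist_force: [1.1, -0.9, -0.2]
grip_width: 0.704
finger_force: 0.0
```

>>> move_arm([
  [-0.012,0.016,0.015,0,0,0,0.06],
  [0,0,0,0,0,0,0.06],
  [0,0,0,0,0,0,0.06],
])

```text
clock: 8.9
tool_pos: [0.4162, -0.2925, 0.3081]
tool_rot: [-0.0, 1.0, -0.002, -0.001]
wrist_force: [0.9, 0.4, 0.4]
grip_width: 0.702
finger_force: 0.0
```

```bash
cat > chk.py <<'E'
from h import *
import sys
# show rotor (scene) with seated cap / and wrist view of the stack
s=monitor.state();print(s["clock"],np.round(s["tool_pos"],4))
t=np.linspace(0,2*np.pi,60);o=[]
def show(n,box,circ,f,size):
    c=vision.capture(n);u0,v0,w,h=box
    im=cv2.resize(c["img"][:,:,::-1],None,fx=f,fy=f,interpolation=cv2.INTER_CUBIC)
    for x,y,z,r,col in circ: cv2.polylines(im,[np.int32(proj(c,np.c_[x+r*np.cos(t),y+r*np.sin(t),0*t+z])*f+f/2)],True,col,1)
    return c,cv2.resize(im[v0*f:(v0+h)*f,u0*f:(u0+w)*f],size)
E
cat > s1.py <<'E'
from chk import *
_,a=show("scene",(210,165,160,120),[(.5926,-.0411,.068,.022,(0,0,255)),(.5926,-.0411,.112,.0135,(0,0,255))],4,(400,300))
x,y,z0=map(float,sys.argv[1:4]);name=sys.argv[4]
c,b=show("wrist",(220,100,200,150),[(x,y,z0+.046,float(sys.argv[5]),(0,0,255)),(x,y,z0+.078,.007,(0,0,255))],4,(400,300))
for d in mark_of(name,"wrist"): print(d["confidence"],onplane(c,d["location"],z0)[0])
cv2.imwrite(sys.argv[6],np.hstack([a,b]))
E
python3 s1.py .415 -.290 .1 small_weight .027 pics/o5.png
```

```text
8.9 [ 0.4162 -0.2925  0.3081]
0.61 [ 0.41568212 -0.28829301  0.1       ]
```

View pics/o5.png

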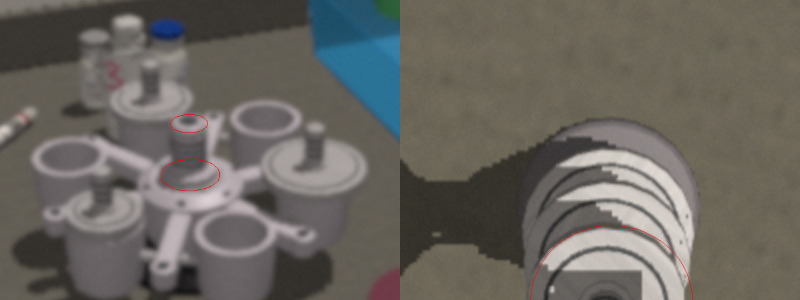

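The cap is seated: in the scene crop its top matches the predicted home ring at (190,123). The small weight on the stack matches the predicted ring. Now I grip its stem.

>>> move_arm([
  [0,-0.002,0.025,0,0,0,0.05],
  [0,0,0.025,0,0,0,0.05],
  [0,0,0.025,0,0,0,0.05],
  [0,0,0.01,0,0,0,0.05],
  [0,0,0,0,0,0,0.05],
  [0,0,0,0,0,0,0.0],
  [0,0,0,0,0,0,0.0],
  [0,0,0,0,0,0,0.0],
  [0,0,0,0,0,0,0.0],
  [0,0,0,0,0,0,0.0],
  [0,0,0,0,0,0,0.0],
], squeeze=70)

```text
clock: 9.97
tool_pos: [0.418, -0.2902, 0.2251]
tool_rot: [0.001, 1.0, -0.0, 0.001]
wrist_force: [1.3, 0.5, 6.5]
grip_width: 0.139
finger_force: 68.4
```

>>> move_arm([
  [0,0,-0.01,0,0,0,0.0],
  [0,0,-0.02,0,0,0,0.0],
  [0,0,-0.035,0,0,0,0.0],
  [0,0,-0.035,0,0,0,0.0],
  [0.028,-0.023,0,0,0,0,0.0],
  [0.029,-0.023,0,0,0,0,0.0],
  [0.029,-0.023,0,0,0,0,0.0],
  [0.029,-0.023,0,0,0,0,0.0],
  [0.029,-0.023,0,0,0,0,0.0],
  [0.029,-0.023,0,0,0,0,0.0],
  [0.029,-0.023,0,0,0,0,0.0],
  [0,0,0,0,0,0,0.0],
])

```text
clock: 10.97
tool_pos: [0.6232, -0.1212, 0.3235]
tool_rot: [-0.003, 1.0, 0.004, 0.001]
wrist_force: [-0.4, 1.7, -1.6]
grip_width: 0.134
finger_force: 68.4
```

```bash
cat > s2.py <<'E'
from chk import *
# held weight: args bucket x y, flange radius, grip offset (TCP - origin z), file
x,y,r,g=map(float,sys.argv[1:5]);q=monitor.state()["tool_pos"];z=q[2]-g
hold=[(q[0],q[1],z+.046,r,(0,255,0)),(q[0],q[1],z+.036,.020,(0,255,0)),(q[0],q[1],z,.015,(0,255,0)),(x,y,.074,.023,(0,0,255)),(x,y,.074,.028,(0,0,255))]
px=proj(vision.capture("scene"),[[x,y,.1]])[0].astype(int)
_,a=show("scene",(px[0]-70,px[1]-70,140,105),hold,4,(400,300))
c,b=show("wrist",(140,120,360,340),hold,3,(400,300))
cv2.imwrite(sys.argv[5],np.hstack([a,b]))
E
python3 s2.py .619 -.1292 .027 .125 pics/o6.png
```

```text
10.9667 [ 0.6232 -0.1212  0.3235]
```

View pics/o6.png

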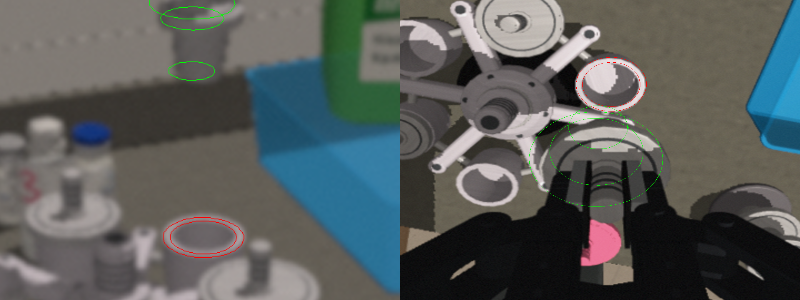

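>>> move_arm([
  [0,0,0.03,0,0,0,0.0],
  [0,0,0.035,0,0,0,0.0],
  [0,0,0.035,0,0,0,0.0],
  [0,0,0.01,0,0,0,0.0],
  [0,0,0,0,0,0,0.0],
  [0,0,0,0,0,0,0.0],
  [0,0,0,0,0,0,0.0],
])

```text
clock: 11.7
tool_pos: [0.6203, -0.1294, 0.2164]
tool_rot: [0.0, 1.0, -0.0, 0.002]
wrist_force: [-0.3, -0.7, -1.0]
grip_width: 0.135
finger_force: 68.4
```

```bash
python3 s2.py .619 -.1292 .027 .125 pics/o7.png
```

```text
11.7 [ 0.6203 -0.1294  0.2164]
```

View pics/o7.png

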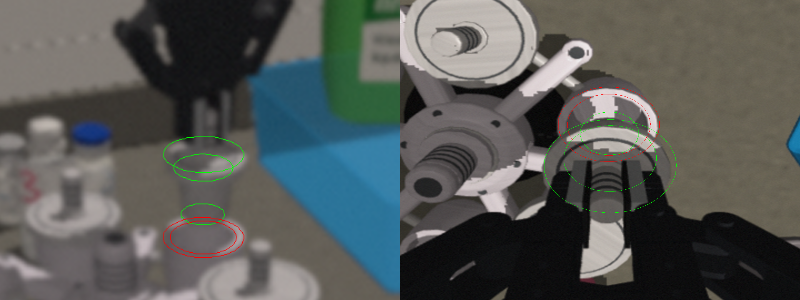

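Aligned: in the scene crop the nose tip ring at (203,213) is centred on the bucket at (203,237). I'll lower it.

>>> move_arm([
  [0,0,0.012,0,0,0,0.0],
  [0,0,0.012,0,0,0,0.0],
  [0,0,0.01,0,0,0,0.0],
  [0,0,0.008,0,0,0,0.0],
  [0,0,0.004,0,0,0,0.0],
  [0,0,0.002,0,0,0,0.0],
  [0,0,0,0,0,0,0.0],
  [0,0,0,0,0,0,0.0],
])

```text
clock: 12.52
tool_pos: [0.6195, -0.1288, 0.1658]
tool_rot: [0.0, 1.0, -0.0, 0.0]
wrist_force: [3.0, -1.4, -3.4]
grip_width: 0.138
finger_force: 68.4
```

>>> move_arm([
  [0,0,0.001,0,0,0,0.0],
  [0,0,0.001,0,0,0,0.0],
  [0,0,0.001,0,0,0,0.0],
  [0,0,0,0,0,0,0.0],
  [0,0,0,0,0,0,0.0],
])

```text
clock: 12.93
tool_pos: [0.6199, -0.1288, 0.1642]
tool_rot: [0.0, 1.0, -0.0, 0.001]
wrist_force: [1.7, -1.3, 5.0]
grip_width: 0.135
finger_force: 69.3
```

>>> move_arm([
  [0,0,0.001,0,0,0,0.0],
  [0,0,0,0,0,0,0.02],
  [0,0,0,0,0,0,0.035],
  [0,0,0,0,0,0,0.035],
  [0,0,0,0,0,0,0.035],
  [0,0,-0.02,0,0,0,0.035],
  [0,0,-0.04,0,0,0,0.035],
  [0,0,-0.04,0,0,0,0.05],
  [0,0,-0.04,0,0,0,0.05],
  [-0.019,0.014,0,0,0,0,0.05],
  [-0.03,0.024,0,0,0,0,0.05],
  [-0.03,0.024,0,0,0,0,0.05],
])

```text
clock: 13.93
tool_pos: [0.5398, -0.1901, 0.3023]
tool_rot: [-0.0, 1.0, 0.001, 0.0]
wrist_force: [-0.2, -2.1, -0.4]
grip_width: 0.588
finger_force: 0.0
```

>>> move_arm([
  [-0.03,0.024,0,0,0,0,0.05],
  [-0.03,0.024,0,0,0,0,0.05],
  [-0.03,0.024,0,0,0,0,0.05],
  [-0.026,0.02,0,0,0,0,0.05],
  [-0.008,0.007,0,0,0,0,0.05],
  [0,0,0.03,0,0,0,0.05],
  [0,0,0,0,0,0,0.05],
  [0,0,0,0,0,0,0.05],
])

```text
clock: 14.6
tool_pos: [0.4159, -0.2888, 0.271]
tool_rot: [-0.001, 1.0, 0.0, -0.001]
wrist_force: [-0.6, 0.7, -0.3]
grip_width: 0.585
finger_force: 0.0
```

```bash
cat > s3.py <<'E'
from chk import *
# stack piece in wrist + rotor in scene with all home rings placed so far
x,y,z0,r=map(float,sys.argv[1:5]);n=int(sys.argv[5]);red=(0,0,255)
home=[(.5926,-.0411,.112,.0135,red),(.619,-.1292,.084,.027,red),(.503,-.0199,.084,.033,red),(.6557,.0259,.084,.039,red)][:n]
_,a=show("scene",(210,165,160,120),home,4,(400,300))
c,b=show("wrist",(190,80,260,195),[(x,y,z0+.046,r,red),(x,y,z0+.078,.007,red)],3,(400,300))
cv2.imwrite(sys.argv[6],np.hstack([a,b]))
E
python3 s3.py .4155 -.290 .054 .033 2 pics/o8.png
```

```text
14.6 [ 0.4159 -0.2888  0.271 ]
```

View pics/o8.png

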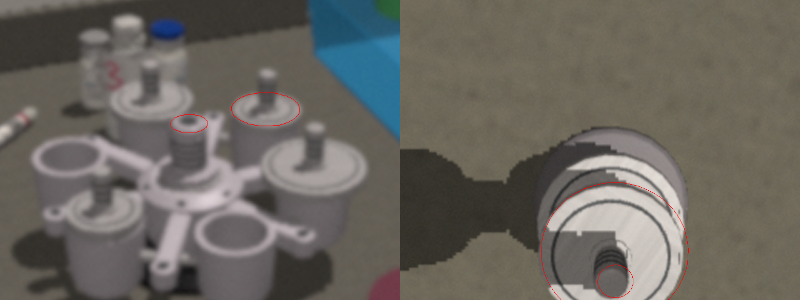

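The small weight sits home, its flange matching the ring at (265,110) in the scene crop. The medium on the stack matches its ring too. Now I grip the medium.

>>> move_arm([
  [0,0,0.03,0,0,0,0.05],
  [0,0,0.03,0,0,0,0.05],
  [0,0,0.02,0,0,0,0.05],
  [0,0,0.008,0,0,0,0.05],
  [0,0,0,0,0,0,0.05],
  [0,0,0,0,0,0,0.0],
  [0,0,0,0,0,0,0.0],
  [0,0,0,0,0,0,0.0],
  [0,0,0,0,0,0,0.0],
  [0,0,0,0,0,0,0.0],
  [0,0,0,0,0,0,0.0],
], squeeze=80)

```text
clock: 15.62
tool_pos: [0.4171, -0.2902, 0.1854]
tool_rot: [0.001, 1.0, -0.0, 0.001]
wrist_force: [-1.0, 0.7, 5.9]
grip_width: 0.128
finger_force: 78.3
```

>>> move_arm([
  [0,0,-0.01,0,0,0,0.0],
  [0,0,-0.03,0,0,0,0.0],
  [0,0,-0.04,0,0,0,0.0],
  [0,0,-0.04,0,0,0,0.0],
  [0.009,-0.028,0,0,0,0,0.0],
  [0.012,-0.037,0,0,0,0,0.0],
  [0.012,-0.037,0,0,0,0,0.0],
  [0.012,-0.037,0,0,0,0,0.0],
  [0.012,-0.037,0,0,0,0,0.0],
  [0.012,-0.037,0,0,0,0,0.0],
  [0.012,-0.037,0,0,0,0,0.0],
  [0.0065,-0.02,0,0,0,0,0.0],
])

```text
clock: 16.62
tool_pos: [0.504, -0.0147, 0.3046]
tool_rot: [-0.001, 1.0, 0.002, 0.0]
wrist_force: [0.8, 0.6, -2.5]
grip_width: 0.13
finger_force: 78.5
```

>>> move_arm([
  [0,0,0.02,0,0,0,0.0],
  [0,0,0.03,0,0,0,0.0],
  [0,0,0.025,0,0,0,0.0],
  [0,0,0.01,0,0,0,0.0],
  [0,0,0,0,0,0,0.0],
  [0,0,0,0,0,0,0.0],
])

```text
clock: 17.12
tool_pos: [0.5039, -0.0198, 0.2194]
tool_rot: [-0.0, 1.0, -0.0, -0.0]
wrist_force: [-0.5, 0.0, -3.4]
grip_width: 0.125
finger_force: 78.7
```

```bash
cat > s4.py <<'E'
from chk import *
# held weight: flange outline and mask based estimate without viewing
g,name=float(sys.argv[1]),sys.argv[2];q=monitor.state()["tool_pos"];print(q)
for n in("scene","wrist"):
    c=vision.capture(n)
    print(n,[(round(d["confidence"],2),np.round(onplane(c,d["location"],q[2]-g)[0]-q,4)[:2]) for d in mark_of(name,n)])
E
python3 s4.py .131 medium_weight
```

```text
17.1167 [ 0.5039 -0.0198  0.2194]
[ 0.50385787 -0.01976634  0.2194434 ]
scene [(0.61, array([-0.0109,  0.0094]))]
wrist [(0.82, array([-0.001 ,  0.0009]))]
```

>>> move_arm([
  [0,0,0.012,0,0,0,0.0],
  [0,0,0.012,0,0,0,0.0],
  [0,0,0.01,0,0,0,0.0],
  [0,0,0.006,0,0,0,0.0],
  [0,0,0.004,0,0,0,0.0],
  [0,0,0,0,0,0,0.0],
  [0,0,0,0,0,0,0.0],
])

```text
clock: 17.9
tool_pos: [0.504, -0.0196, 0.1751]
tool_rot: [-0.0, 1.0, 0.0, 0.0]
wrist_force: [-0.4, 0.8, -3.5]
grip_width: 0.128
finger_force: 78.7
```

>>> move_arm([
  [0,0,0.002,0,0,0,0.0],
  [0,0,0.002,0,0,0,0.0],
  [0,0,0.001,0,0,0,0.0],
  [0,0,0.001,0,0,0,0.0],
  [0,0,0,0,0,0,0.0],
  [0,0,0,0,0,0,0.0],
])

```text
clock: 18.4
tool_pos: [0.5041, -0.0196, 0.1699]
tool_rot: [0.0, 1.0, 0.0, 0.001]
wrist_force: [-3.6, 0.3, 7.2]
grip_width: 0.128
finger_force: 79.9
```

>>> move_arm([
  [0,0,0,0,0,0,0.02],
  [0,0,0,0,0,0,0.035],
  [0,0,0,0,0,0,0.035],
  [0,0,0,0,0,0,0.035],
  [0,0,-0.02,0,0,0,0.035],
  [0,0,-0.04,0,0,0,0.035],
  [0,0,-0.04,0,0,0,0.05],
  [0,0,-0.02,0,0,0,0.05],
  [-0.0095,0.03,0,0,0,0,0.05],
  [-0.012,0.037,0,0,0,0,0.05],
  [-0.012,0.037,0,0,0,0,0.05],
  [-0.012,0.037,0,0,0,0,0.05],
])

```text
clock: 19.4
tool_pos: [0.4576, -0.162, 0.2892]
tool_rot: [0.0, 1.0, 0.001, 0.0]
wrist_force: [-0.4, -0.5, 0.5]
grip_width: 0.585
finger_force: 0.0
```

>>> move_arm([
  [-0.012,0.037,0,0,0,0,0.05],
  [-0.012,0.037,0,0,0,0,0.05],
  [-0.012,0.037,0,0,0,0,0.05],
  [-0.006,0.019,0,0,0,0,0.05],
  [0,0,0.03,0,0,0,0.05],
  [0,0,0.02,0,0,0,0.05],
  [0,0,0,0,0,0,0.05],
  [0,0,0,0,0,0,0.05],
])

```text
clock: 20.07
tool_pos: [0.4159, -0.2904, 0.2384]
tool_rot: [-0.001, 1.0, 0.0, -0.001]
wrist_force: [0.0, 0.3, -0.1]
grip_width: 0.585
finger_force: 0.0
```

```bash
python3 s3.py .4155 -.290 .008 .039 3 pics/o9.png
```

```text
20.0667 [ 0.4159 -0.2904  0.2384]
```

View pics/o9.png

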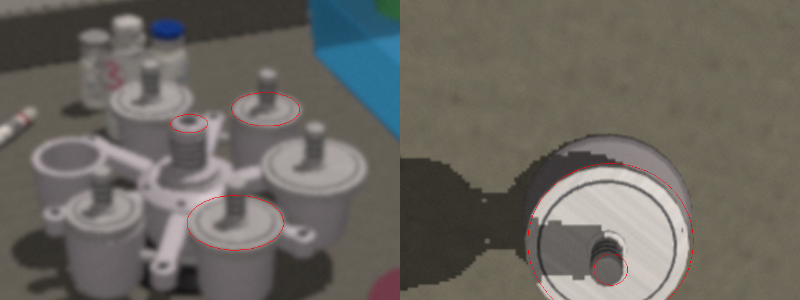

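The medium weight is home: its flange matches the ring at (235,222) in the scene crop. The large weight on the stand matches its ring. Now I grip the large.

>>> move_arm([
  [0,0,0.03,0,0,0,0.05],
  [0,0,0.035,0,0,0,0.05],
  [0,0,0.025,0,0,0,0.05],
  [0,0,0.01,0,0,0,0.05],
  [0,0,0,0,0,0,0.05],
  [0,0,0,0,0,0,0.0],
  [0,0,0,0,0,0,0.0],
  [0,0,0,0,0,0,0.0],
  [0,0,0,0,0,0,0.0],
  [0,0,0,0,0,0,0.0],
  [0,0,0,0,0,0,0.0],
], squeeze=90)

```text
clock: 21.08
tool_pos: [0.4174, -0.2913, 0.1408]
tool_rot: [0.001, 1.0, -0.0, 0.002]
wrist_force: [-0.6, 0.6, 6.0]
grip_width: 0.123
finger_force: 88.0
```

>>> move_arm([
  [0,0,-0.01,0,0,0,0.0],
  [0,0,-0.03,0,0,0,0.0],
  [0,0,-0.04,0,0,0,0.0],
  [0,0,-0.04,0,0,0,0.0],
  [0,0,-0.04,0,0,0,0.0],
  [0.012,-0.016,0,0,0,0,0.0],
  [0.023,-0.031,0,0,0,0,0.0],
  [0.023,-0.031,0,0,0,0,0.0],
  [0.023,-0.031,0,0,0,0,0.0],
  [0.023,-0.031,0,0,0,0,0.0],
])

```text
clock: 21.92
tool_pos: [0.5205, -0.1493, 0.3]
tool_rot: [0.0, 1.0, -0.0, 0.0]
wrist_force: [0.7, -0.7, -4.2]
grip_width: 0.122
finger_force: 88.5
```

>>> move_arm([
  [0.023,-0.031,0,0,0,0,0.0],
  [0.023,-0.031,0,0,0,0,0.0],
  [0.023,-0.031,0,0,0,0,0.0],
  [0.023,-0.031,0,0,0,0,0.0],
  [0.023,-0.031,0,0,0,0,0.0],
  [0.02,-0.022,0,0,0,0,0.0],
  [0,0,0,0,0,0,0.0],
  [0,0,0,0,0,0,0.0],
  [0,0,0,0,0,0,0.0],
])

```text
clock: 22.67
tool_pos: [0.6547, 0.0257, 0.2989]
tool_rot: [0.0, 1.0, -0.0, -0.001]
wrist_force: [-0.0, -0.2, -3.6]
grip_width: 0.12
finger_force: 88.5
```

>>> move_arm([
  [0.0015,0,0.02,0,0,0,0.0],
  [0,0,0.03,0,0,0,0.0],
  [0,0,0.02,0,0,0,0.0],
  [0,0,0.01,0,0,0,0.0],
  [0,0,0,0,0,0,0.0],
  [0,0,0,0,0,0,0.0],
])

```text
clock: 23.17
tool_pos: [0.6567, 0.0252, 0.2196]
tool_rot: [0.0, 1.0, -0.001, -0.0]
wrist_force: [0.8, 0.3, -2.3]
grip_width: 0.123
finger_force: 88.6
```

```bash
python3 s4.py .1328 large_weight
```

```text
23.1667 [0.6567 0.0252 0.2196]
[0.65672916 0.02522459 0.21955333]
scene [(0.91, array([-0.3255, -0.0563])), (0.9, array([-0.2466,  0.1567])), (0.62, array([-0.0029,  0.0034]))]
wrist [(0.58, array([-0.0043,  0.0039])), (0.58, array([-0.158 , -0.0907])), (0.24, array([-0.1489, -0.2208]))]
```

>>> move_arm([
  [0,0,0.012,0,0,0,0.0],
  [0,0,0.012,0,0,0,0.0],
  [0,0,0.01,0,0,0,0.0],
  [0,0,0.006,0,0,0,0.0],
  [0,0,0.003,0,0,0,0.0],
  [0,0,0,0,0,0,0.0],
  [0,0,0,0,0,0,0.0],
])

```text
clock: 23.95
tool_pos: [0.6568, 0.0264, 0.1756]
tool_rot: [-0.0, 1.0, 0.0, -0.0]
wrist_force: [-0.0, -0.1, -3.3]
grip_width: 0.123
finger_force: 88.6
```

>>> move_arm([
  [0,0,0.002,0,0,0,0.0],
  [0,0,0.002,0,0,0,0.0],
  [0,0,0.001,0,0,0,0.0],
  [0,0,0,0,0,0,0.0],
  [0,0,0,0,0,0,0.0],
])

```text
clock: 24.37
tool_pos: [0.657, 0.0264, 0.1713]
tool_rot: [-0.0, 1.0, 0.0, 0.0]
wrist_force: [-0.3, 0.3, -0.3]
grip_width: 0.119
finger_force: 89.0
```

>>> move_arm([
  [0,0,0.001,0,0,0,0.0],
  [0,0,0,0,0,0,0.0],
  [0,0,0,0,0,0,0.02],
  [0,0,0,0,0,0,0.035],
  [0,0,0,0,0,0,0.035],
  [0,0,0,0,0,0,0.035],
  [0,0,-0.02,0,0,0,0.035],
  [0,0,-0.04,0,0,0,0.035],
  [0,0,-0.04,0,0,0,0.05],
  [0,0,-0.04,0,0,0,0.05],
  [0,0,-0.04,0,0,0,0.05],
  [0,0,-0.03,0,0,0,0.05],
])

```text
clock: 25.37
tool_pos: [0.657, 0.0264, 0.3839]
tool_rot: [-0.0, 1.0, -0.0, 0.002]
wrist_force: [1.3, -0.2, 0.2]
grip_width: 0.584
finger_force: 0.0
```

>>> move_arm([
  [-0.03,0,0,0,0,0,0.05],
  [-0.03,0,0,0,0,0,0.05],
  [-0.02,0,0,0,0,0,0.05],
  [0,0,0,0,0,0,0.05],
  [0,0,0,0,0,0,0.05],
  [0,0,0,0,0,0,0.05],
  [0,0,0,0,0,0,0.05],
])

```text
clock: 25.95
tool_pos: [0.5776, 0.0261, 0.3796]
tool_rot: [-0.0, 1.0, -0.0, 0.0]
wrist_force: [0.4, -0.5, 0.2]
grip_width: 0.589
finger_force: 0.0
```

```bash
cat > s5.py <<'E'
from chk import *
red=(0,0,255)
home=[(.5926,-.0411,.112,.0135,red),(.619,-.1292,.084,.027,red),(.503,-.0199,.084,.033,red),(.6557,.0259,.084,.039,red)]
_,a=show("scene",(210,165,160,120),home,4,(400,300))
c,b=show("wrist",(150,20,360,270),home,3,(400,300))
cv2.imwrite("pics/o10.png",np.hstack([a,b]))
E
python3 s5.py
```

```text
25.95 [0.5776 0.0261 0.3796]
```

View pics/o10.png

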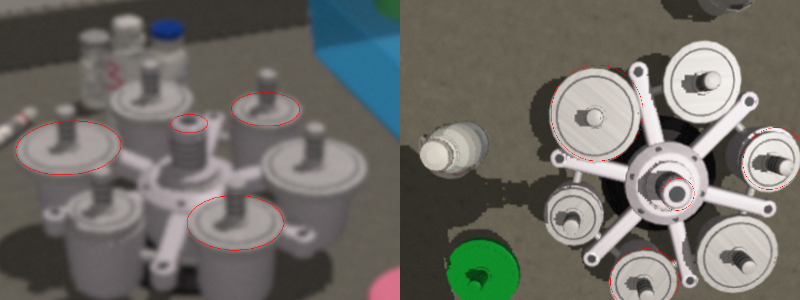

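The large weight is home: its flange matches the ring at (68,147) in the scene view and at (596,115) in the wrist view. All four parts are level in their seats, nothing is touching them, and the mates are undisturbed. Handing in.

```bash
python3 -c "
from station import robot
print(robot.finish_job())"
```

```text
the job is handed in; nothing more can be done
None
```

The job is handed in at about 26 s of the 125 s: the hub cap is on the spigot, each weight sits home across the hub from its same-size mate, and everything is released; the hand-in call returned no verdict.

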